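# Pull-check a stirrer paddle's press fit

## Task

Three stirrer heads are seated in spring pull-check stands on the water-lab bench; prove that the one with the single flat blade holds in its socket. Grip the blade and pull it slowly straight up until the black band on the stand's plunger is at the mouth of the housing, never pulling the whole band clear of it, and hold the pull there for two seconds. Then ease it gently all the way back down without letting it snap and let go; leave the other two heads (round disc, crossed blades) alone.

Things in the scene. Friction and masses are not known exactly. Their poses are not given: they have to be found in the camera images.
- paddle_grip (a point): Centre of the upright flat steel blade to pull: 10 mm thick (its x), 56 mm wide (its y), 40 mm tall (z up); pinch it across its thickness. At rest 122 mm above the bench. Below: a 10 mm shaft, a 40 mm socket (top 67 mm above the bench), a round grey housing 68 mm across and 50 mm tall on an 80 mm foot fixed to the bench. Faces within 35 degrees of facing the robot (x).
- paddle (a joint): How far the plunger with the blade is pulled up out of its housing, in m: 0 seated, stop at 0.045. Its black band passes the housing's mouth from 0.012 to 0.030; bare steel above and below. A spring and the weight hold it down: it lifts at about 4 N, then 0.3 N more per mm: 7.5 N at the band's start, 10 N mid-band, 13 N at its end. Let go while up, it snaps back.
- disc_stand: The same kind of stand with a flat round disc (56 mm in diameter, 10 mm thick, lying level) on top, total height 142 mm; origin at the centre of its underside on the bench. To be left alone.
- cross_stand: The same kind of stand with two upright blades crossed at right angles (a plus from above, 56 mm across, 40 mm tall) on top, total height 142 mm; origin at the centre of its underside on the bench. To be left alone.
Mind the look-alikes: they are no part of the job. What is shaped like the part that bears paddle_grip but blue or yellow is not meant.

How it is judged:
By the outcome, as a careful person would: the job done as asked, in the order asked, and still so for the second after the job is handed in, with the robot touching nothing.
It also fails if it takes over 40 s, if anything falls off the work surface, if the arm or the gripper's body presses on something with over 40 N, if the wrist force passes 120 N, or if a joint passes its speed limit or range.

## Robot

A 6-joint arm with a two-finger parallel gripper is mounted at the origin on the work surface. World frame = base frame: x ahead of the robot, y to its left, z up, the work surface at z = 0. Lengths are in mm, angles in rad, forces in N, time in s.
With the tool pointing down it reaches from about 400 to 925 mm from the base axis. Payload 12.5 kg.
Tool frame: the origin (TCP) lies midway between the tips of the shut fingers; the grasp point (between the pads) lies 19 mm behind it; z points along the fingers, y is the line along which they close (so a half turn about z gives the same grasp; the last joint's range is limited). The gripper opens to 95 mm and grips with 3 to 60 N. Pads are 20 mm wide; open, the fingers measure 119 mm over their backs; the gripper's body (75 mm by 180 mm) begins 59 mm behind the grasp point.
Start: joints at [-1.222, 0.491, 1.559, -0, 1.092, -0.106], TCP at [274.576, -561.476, 214.661] pointing down, gripper open.
Joint ranges: [-3.1, 3.1], [-0.84, 2.19], [0.05, 2.79], [-1.13, 4.28], [0.06, 2.93], [-2.69, 2.69]. Speed limits (rad/s): [2.22, 2.22, 2.79, 3.14, 3.14, 3.14].

## Interface

Orientations are given as [roll, pitch, yaw] about the fixed x, y, z axes, in that order (R = Rz(yaw) Ry(pitch) Rx(roll)).
In Python, from cell import state, read_camera, camera_info, env gives the robot as it stands.
- The arm moves only by the tool move_arm, never from a script. Its argument "commands" is a list of rows, each a list of 3 entries, a list of its own where there are three numbers: the shift along the world's x, y, z in cm, then the turn, a rotation vector about the world's x, y, z in degrees, then the opening, from 0 (shut) to 1 (fully open). A call has 1 to 10 rows; each row shifts and turns the commanded pose from where the row before left it; what a row does not reach is not made up. A row lasts 1/10 s, in which the tool goes at most 50 mm and 8.59 degrees, less where a joint would pass 70% of its speed; a pose out of reach is approached as far as the arm can. A call with a gripper value outside its range is refused whole. The fingers move at their own pace and stop on an object; the grip force is fixed at half the most. Time passes only in rows, so rows that do not move let the fingers close. It gives the time, the measured TCP pose, the force, the opening and the grip force at its end, in the units of the state.
- state(): the state, without advancing time (a new reading comes with each control period).
- read_camera(name): name is "side" or "top"; returns the picture (480x640x3 uint8, blue, green, red); there is no depth.
- camera_info(name): a dict with "K" (3x3 intrinsics, pixels), "cam_to_world" (4x4, takes a point from camera to world coordinates). Camera axes: x right, y down, z forward; pixel columns grow to the right and rows downward; lengths in mm; the calibration is good to about 2 mm. A picture is of the moment at which its call begins. camera_info takes no time and is no camera call.
- env.job_done(): hands the job in; it is judged then, once.
The state is a dict: "t": time; "joints": joint angles; "qvel": joint speeds; "tau": joint torques, N m; "eef_pos": TCP position; "tcp_rot": TCP orientation; "ft_force": force on the tool from outside, world axes, zero at the start; "moment": the same for the moment, N m; "opening": opening from 0.0 (shut) to 1.0 (fully open); "grip_force": force on a finger pad.
Only numpy, scipy, OpenCV 4.12 (cv2) and the standard library are available. Lean on these libraries where they do the work, as an engineer would, in place of code of your own. Each camera call takes 0.05 s, during which the arm holds its last target. There are 200 camera calls.

## Working session

There is one attempt and no reset: what is moved stays moved. The work goes in short steps, Python scripts to look and compute and a tool call to move; the robot and the scene stay as the last step left them, time stands still between calls to the robot, and variables do not carry over. Pictures are saved under pics/ and viewed, at most 10 in all, crops included, and the job is handed in when it is done.

Besides the shell and the picture viewer there is one more tool, called by a JSON object that holds its "method" and its "body". move_arm: Moves the arm, as the interface text tells. Its arguments: {"type":"object","properties":{"commands":{"type":"array"}},"required":["commands"]}

```bash
mkdir -p pics; python3 - <<'E'
from cell import *
import cv2
for n in("top","side"):
    cv2.imwrite(f"pics/{n}0.png",read_camera(n)); i=camera_info(n); print(n,i["K"],i["cam_to_world"])
print(state())
E
```

```text
top [[474.55077832   0.         320.70471124]
 [  0.         474.55077832 235.09883925]
 [  0.           0.           1.        ]] [[-2.19005723e-03 -9.95428180e-01  9.54879209e-02  4.53628070e+02]
 [-9.99975397e-01  1.54365993e-03 -6.84275813e-03  4.58803647e+01]
 [ 6.66407340e-03 -9.55005576e-02 -9.95407069e-01  8.51967697e+02]
 [ 0.00000000e+00  0.00000000e+00  0.00000000e+00  1.00000000e+00]]
side [[485.67766064   0.         322.18580077]
 [  0.         485.67766064 233.26369144]
 [  0.           0.           1.        ]] [[ 9.75910609e-01 -1.30108675e-01  1.75129142e-01  3.89434825e+02]
 [-2.17910655e-01 -6.20487598e-01  7.53332653e-01 -5.12427550e+02]
 [ 1.06503473e-02 -7.73347834e-01 -6.33892497e-01  5.84670505e+02]
 [ 0.00000000e+00  0.00000000e+00  0.00000000e+00  1.00000000e+00]]
{'t': 0.1, 'joints': array([-1.22158484e+00,  4.91522139e-01,  1.55939382e+00, -1.49785404e-05,
        1.09172395e+00, -1.05617552e-01]), 'qvel': array([ 0.00082252,  0.00101729, -0.00171846,  0.00065364, -0.00191205,
        0.00083185]), 'tau': array([ 4.41983779e-03, -6.13623762e+01, -2.58607435e+01,  6.94348686e-02,
        4.70018294e-02, -6.19597608e-05]), 'eef_pos': array([ 274.49821999, -561.24496791,  214.1041601 ]), 'tcp_rot': array([-3.14054983e+00, -9.71922262e-05,  4.54835898e-01]), 'ft_force': array([-0.09227893,  0.33367586,  0.69172065]), 'moment': array([-0.04219075, -0.00616222,  0.01219713]), 'grip_force': 0.0, 'opening': 1.002462135454844}
```

View pics/top0.png

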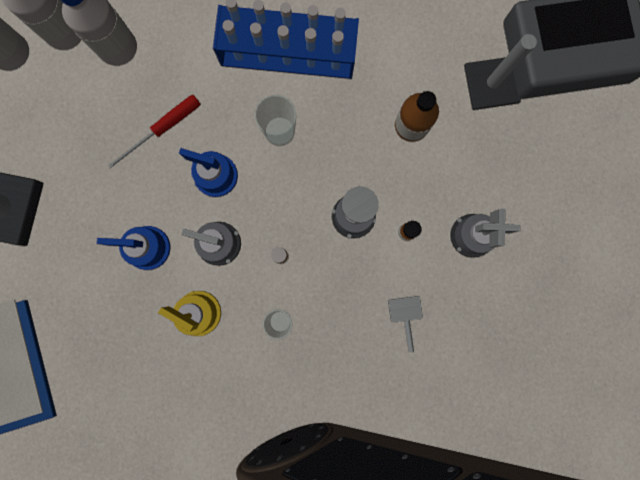

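View pics/side0.png

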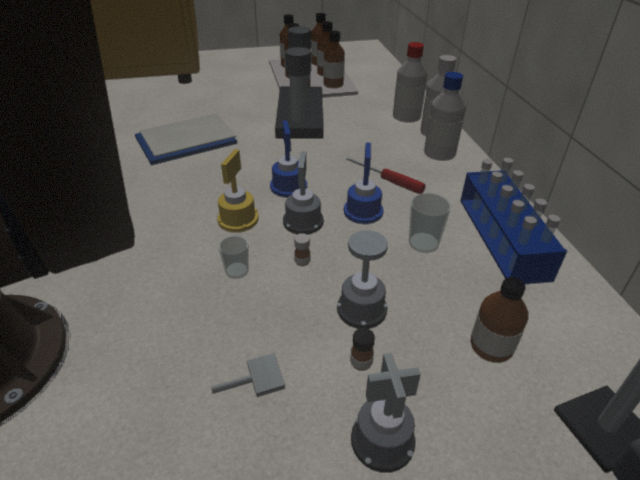

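The top view shows the grey single blade at about (204,236), with blue stands at (210,170) and (140,245) and a yellow one at (190,315). In the side view the grey blade is at about (303,172). I'll zoom in on both.

```bash
python3 - <<'E'
import cv2,numpy as np
a=cv2.imread("pics/top0.png")[210:280,165:255]; b=cv2.imread("pics/side0.png")[140:240,260:350]
f=lambda i,s:cv2.resize(i,None,fx=s,fy=s,interpolation=cv2.INTER_CUBIC)
a=f(a,4.4);b=f(b,4.4)
o=np.zeros((440,800,3),np.uint8);o[:a.shape[0],:a.shape[1]]=a;o[:b.shape[0],400:400+b.shape[1]]=b
cv2.imwrite("pics/z0.png",o)
E
```

```text
(no output)
```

View pics/z0.png

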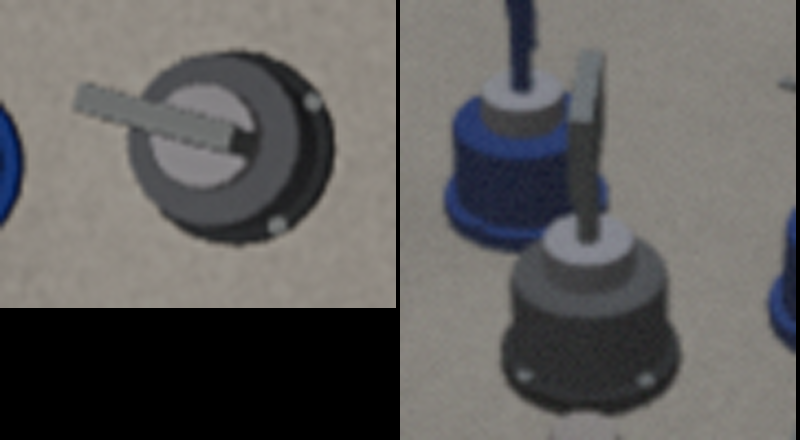

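The zoom shows the blade's top face. In the top view it runs from (184,232) to (219,241), and in the side view its centre is at about (303,159.5). The foot is at about (219,243).

```bash
cat > h.py <<'E'
import numpy as np
from cell import camera_info
def ray(n,p):
    i=camera_info(n);T=i["cam_to_world"];d=T[:3,:3]@np.linalg.inv(i["K"])@[p[0],p[1],1];return T[:3,3],d/np.linalg.norm(d)
def plane(n,p,z):
    o,d=ray(n,p);return o+d*(z-o[2])/d[2]
def tri(a,b):
    o1,d1=ray("top",a);o2,d2=ray("side",b);s=np.linalg.lstsq(np.c_[d1,-d2],o2-o1,rcond=None)[0]
    x=o1+s[0]*d1;y=o2+s[1]*d2;return (x+y)/2,np.linalg.norm(x-y)
E
python3 - <<'E'
from h import *
np.set_printoptions(precision=1,suppress=True)
T=lambda q:((q[0]+.5)/4.4-.5+165,(q[1]+.5)/4.4-.5+210)
S=lambda q:((q[0]-400+.5)/4.4-.5+260,(q[1]+.5)/4.4-.5+140)
tc=[(88,84),(76,110),(232,150),(240,124)]; sc=[(573,122),(598,122),(606,52),(583,52)]
print("ctr",tri(T(np.mean(tc,0)),S(np.mean(sc,0))))
P=[plane("top",T(c),142) for c in tc];print(np.array(P))
Q=[plane("side",S(c),142) for c in sc];print(np.array(Q))
for P in(P,Q):
    m=np.mean(P,0);u,s,v=np.linalg.svd(np.array(P)[:,:2]-m[:2]);print(m,np.degrees(np.arctan2(v[0,1],v[0,0])))
print("foot",plane("top",T((236,147)),6),"housing",plane("top",T((213,136)),50))
for n,a in dict(blue1=(198,158),blue2=(119,242),yel=(178,317),disc=(360,204)).items(): print(n,plane("top",a,142))
E
```

```text
ctr (array([521.6, 220.7, 142.4]), np.float64(2.619989471426888))
[[531.7 245.4 142. ]
 [522.8 249.3 142. ]
 [509.  195.9 142. ]
 [517.9 193.3 142. ]]
[[511.6 196.6 142. ]
 [521.1 194.6 142. ]
 [534.7 247.4 142. ]
 [525.5 249.3 142. ]]
[520.4 221.  142. ] -104.48667871898864
[523.2 222.  142. ] 75.28437229765794
foot [520.9 223.    6. ] housing [521.6 222.7  50. ]
blue1 [640.1 227.8 142. ]
blue2 [511.8 342.9 142. ]
yel [400.7 251.8 142. ]
disc [568.9 -18.6 142. ]
```

{"method": "move_arm", "body": {"commands": [[[0.6,2,0],[0,0,1.5],0.6],[[1.3,4,0],[0,0,2.5],0.6],[[1.3,4,0],[0,0,2.5],0.6],[[1.3,4,0],[0,0,2.5],0.6],[[1.3,4,0],[0,0,2.5],0.6],[[1.3,4,0],[0,0,2.5],0.6],[[1.3,4,0],[0,0,2.5],0.6],[[1.3,4,0],[0,0,2.5],0.6],[[1.3,4,0],[0,0,2.5],0.6],[[1.3,4,0],[0,0,2.5],0.6]]}}

```text
t: 1.1
eef_pos: [397.7, -179.8, 214.6]
tcp_rot: [-3.142, -0.0, 0.875]
ft_force: [0.3, -0.7, -0.6]
opening: 0.598
grip_force: 0.0
```

{"method": "move_arm", "body": {"commands": [[[1.3,4,0],[0,0,2.5],0.6],[[1.3,4,0],[0,0,2.5],0.6],[[1.3,4,0],[0,0,2.5],0.6],[[1.3,4,0],[0,0,2.5],0.6],[[1.3,4,0],[0,0,2.5],0.6],[[1.3,4,0],[0,0,2.5],0.6],[[1.3,4,0],[0,0,2.5],0.6],[[1.3,4,0],[0,0,2.5],0.6],[[1,3,0],[0,0,2.5],0.6],[[0,0,0],[0,0,0],0.6]]}}

```text
t: 2.1
eef_pos: [512.1, 171.5, 214.2]
tcp_rot: [-3.141, -0.0, 1.271]
ft_force: [-1.0, -1.0, 0.6]
opening: 0.599
grip_force: 0.0
```

```bash
python3 - <<'E'
from cell import *
import numpy as np
s=state();print(s["t"],s["eef_pos"],np.degrees(s["tcp_rot"]),s["opening"],s["ft_force"],s["joints"])
E
```

```text
2.1 [512.10677126 171.49360147 214.15021191] [-1.79991176e+02 -1.70724535e-02  7.28148814e+01] 0.5989066499518804 [-1.01881512 -0.96349668  0.58382164] [2.00641940e-01 3.71130422e-01 1.76798953e+00 3.97872581e-04
 1.00246485e+00 5.00364674e-01]
```

{"method": "move_arm", "body": {"commands": [[[0.4,2,0],[0,0,1.0],0.6],[[0.4,2,-1],[0,0,1.0],0.6],[[0.2,1,-2],[0,0,0.3],0.6],[[0,0,-2],[0,0,0],0.6],[[0,0,-0.9],[0,0,0],0.6],[[0,0,0],[0,0,0],0.6],[[0,0,0],[0,0,0],0.6]]}}

```text
t: 2.8
eef_pos: [521.8, 218.1, 156.2]
tcp_rot: [3.141, -0.0, 1.306]
ft_force: [-0.1, 0.1, -0.4]
opening: 0.599
grip_force: 0.0
```

```bash
python3 - <<'E'
from cell import *
import numpy as np,cv2
s=state();print(s["t"],s["eef_pos"],np.degrees(s["tcp_rot"]),s["opening"],s["ft_force"])
a=read_camera("side");cv2.imwrite("pics/s1.png",a);b=read_camera("top")
f=lambda i:cv2.resize(i,(400,440),interpolation=cv2.INTER_CUBIC)
cv2.imwrite("pics/z1.png",np.hstack([f(b[165:308,140:270]),f(a[90:233,235:365])]))
E
```

```text
2.8 [521.82545047 218.09508264 156.24171754] [ 1.79976039e+02 -8.43613706e-03  7.48141723e+01] 0.5985498407269639 [-0.12291256  0.14272233 -0.41306194]
```

View pics/z1.png

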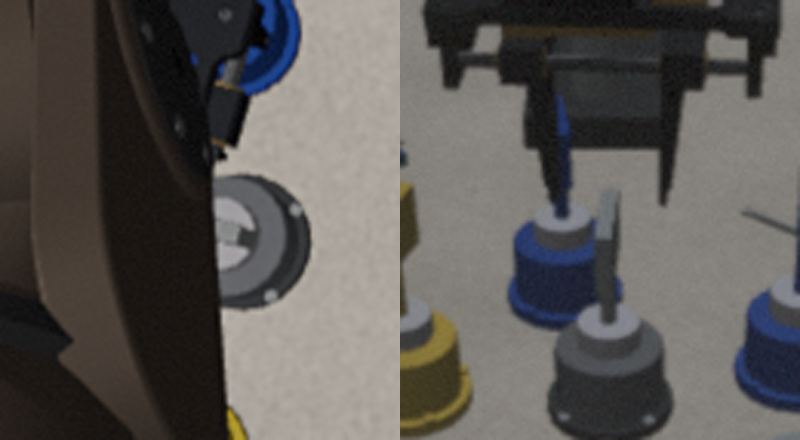

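The side view shows the fingertips at (555,208) and (665,205) in the crop, either side of the blade top at about (607,190). The grip is well centred, so I'll descend and close.

{"method": "move_arm", "body": {"commands": [[[0,0.3,-1],[0,0,0],0.6],[[0,0,-1],[0,0,0],0.6],[[0,0,-1],[0,0,0],0.6],[[0,0,-1],[0,0,0],0.6],[[0,0,-1],[0,0,0],0.6],[[0,0,-0.2],[0,0,0],0.6],[[0,0,0],[0,0,0],0.6],[[0,0,0],[0,0,0],0.35]]}}

```text
t: 3.7
eef_pos: [521.8, 221.6, 103.9]
tcp_rot: [3.141, -0.0, 1.306]
ft_force: [0.3, 0.1, 0.6]
opening: 0.559
grip_force: 0.0
```

{"method": "move_arm", "body": {"commands": [[[0,0,0],[0,0,0],0.25],[[0,0,0],[0,0,0],0.2],[[0,0,0],[0,0,0],0.16]]}}

```text
t: 4.0
eef_pos: [521.7, 221.5, 103.9]
tcp_rot: [3.141, -0.0, 1.307]
ft_force: [0.3, -0.3, -0.1]
opening: 0.325
grip_force: 0.0
```

{"method": "move_arm", "body": {"commands": [[[0,0,0],[0,0,0],0.16],[[0,0,0],[0,0,0],0.13],[[0,0,0],[0,0,0],0.11],[[0,0,0],[0,0,0],0.11]]}}

```text
t: 4.4
eef_pos: [521.0, 221.7, 103.6]
tcp_rot: [-3.14, 0.0, 1.306]
ft_force: [-4.4, 2.8, 2.6]
opening: 0.115
grip_force: 2.5
```

{"method": "move_arm", "body": {"commands": [[[0,0,0],[0,0,0],0],[[0,0,0],[0,0,0],0],[[0,0,0],[0,0,0],0],[[0,0,0],[0,0,0],0]]}}

```text
t: 4.8
eef_pos: [520.6, 221.8, 103.6]
tcp_rot: [-3.14, 0.0, 1.306]
ft_force: [-4.9, 1.8, 3.6]
opening: 0.107
grip_force: 30.0
```

{"method": "move_arm", "body": {"commands": [[[-0.1,0.03,0],[0,0,0],0],[[0,0,0],[0,0,0],0],[[0,0,0],[0,0,0],0]]}}

```text
t: 5.1
eef_pos: [520.6, 221.8, 103.7]
tcp_rot: [3.142, -0.0, 1.306]
ft_force: [-1.1, 0.8, 1.2]
opening: 0.106
grip_force: 30.0
```

{"method": "move_arm", "body": {"commands": [[[0,0,0.1],[0,0,0],0],[[0,0,0.1],[0,0,0],0],[[0,0,0.1],[0,0,0],0],[[0,0,0.1],[0,0,0],0],[[0,0,0.1],[0,0,0],0],[[0,0,0.1],[0,0,0],0],[[0,0,0.1],[0,0,0],0],[[0,0,0.1],[0,0,0],0],[[0,0,0.1],[0,0,0],0],[[0,0,0.1],[0,0,0],0]]}}

```text
t: 6.1
eef_pos: [520.6, 221.8, 113.7]
tcp_rot: [3.141, 0.0, 1.307]
ft_force: [1.5, -0.3, -6.9]
opening: 0.105
grip_force: 30.0
```

{"method": "move_arm", "body": {"commands": [[[0,0,0.1],[0,0,0],0],[[0,0,0.1],[0,0,0],0],[[0,0,0.1],[0,0,0],0],[[0,0,0.1],[0,0,0],0],[[0,0,0.1],[0,0,0],0],[[0,0,0.1],[0,0,0],0],[[0,0,0.1],[0,0,0],0],[[0,0,0.1],[0,0,0],0],[[0,0,0.1],[0,0,0],0],[[0,0,0.1],[0,0,0],0]]}}

```text
t: 7.1
eef_pos: [520.5, 221.8, 123.7]
tcp_rot: [3.142, 0.0, 1.306]
ft_force: [3.8, -0.7, -10.6]
opening: 0.105
grip_force: 30.0
```

```bash
python3 - <<'E'
from cell import *
import numpy as np,cv2
a=read_camera("side");s=state();print(s["t"],s["eef_pos"],s["ft_force"])
cv2.imwrite("pics/s2.png",cv2.resize(a[130:240,250:360],None,fx=5,fy=5,interpolation=cv2.INTER_CUBIC))
E
```

```text
7.15 [520.57839722 221.76669886 123.79705885] [  2.75623258  -1.12537361 -10.03164377]
```

View pics/s2.png

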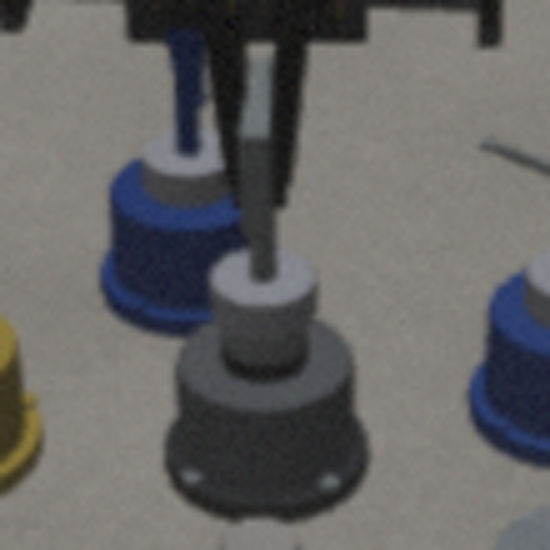

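The socket has risen and the dark band starts at the housing's mouth, at about (262,365) in the crop. The force is 10 N, so it is mid-band. I'll hold here.

{"method": "move_arm", "body": {"commands": [[[0,0,0],[0,0,0],0],[[0,0,0],[0,0,0],0],[[0,0,0],[0,0,0],0],[[0,0,0],[0,0,0],0],[[0,0,0],[0,0,0],0],[[0,0,0],[0,0,0],0],[[0,0,0],[0,0,0],0],[[0,0,0],[0,0,0],0],[[0,0,0],[0,0,0],0],[[0,0,0],[0,0,0],0]]}}

```text
t: 8.15
eef_pos: [520.6, 221.8, 123.7]
tcp_rot: [3.142, 0.0, 1.307]
ft_force: [2.6, -2.6, -10.6]
opening: 0.103
grip_force: 30.0
```

{"method": "move_arm", "body": {"commands": [[[0,0,0],[0,0,0],0],[[0,0,0],[0,0,0],0],[[0,0,0],[0,0,0],0],[[0,0,0],[0,0,0],0],[[0,0,0],[0,0,0],0],[[0,0,0],[0,0,0],0],[[0,0,0],[0,0,0],0],[[0,0,0],[0,0,0],0],[[0,0,0],[0,0,0],0],[[0,0,0],[0,0,0],0]]}}

```text
t: 9.15
eef_pos: [520.6, 221.8, 123.7]
tcp_rot: [3.141, 0.0, 1.307]
ft_force: [3.4, -2.6, -10.5]
opening: 0.105
grip_force: 30.0
```

{"method": "move_arm", "body": {"commands": [[[0,0,0],[0,0,0],0],[[0,0,0],[0,0,0],0],[[0,0,0],[0,0,0],0],[[0,0,0],[0,0,0],0],[[0,0,0],[0,0,0],0],[[0,0,0],[0,0,0],0]]}}

```text
t: 9.75
eef_pos: [520.6, 221.8, 123.7]
tcp_rot: [3.141, 0.0, 1.307]
ft_force: [3.2, -1.6, -10.0]
opening: 0.102
grip_force: 30.0
```

{"method": "move_arm", "body": {"commands": [[[0,0,-0.1],[0,0,0],0],[[0,0,-0.1],[0,0,0],0],[[0,0,-0.1],[0,0,0],0],[[0,0,-0.1],[0,0,0],0],[[0,0,-0.1],[0,0,0],0],[[0,0,-0.1],[0,0,0],0],[[0,0,-0.1],[0,0,0],0],[[0,0,-0.1],[0,0,0],0],[[0,0,-0.1],[0,0,0],0],[[0,0,-0.1],[0,0,0],0]]}}

```text
t: 10.75
eef_pos: [520.6, 221.8, 113.7]
tcp_rot: [3.141, -0.0, 1.307]
ft_force: [2.0, -2.8, -6.3]
opening: 0.105
grip_force: 30.0
```

{"method": "move_arm", "body": {"commands": [[[0,0,-0.1],[0,0,0],0],[[0,0,-0.1],[0,0,0],0],[[0,0,-0.1],[0,0,0],0],[[0,0,-0.1],[0,0,0],0],[[0,0,-0.1],[0,0,0],0],[[0,0,-0.1],[0,0,0],0],[[0,0,-0.1],[0,0,0],0],[[0,0,-0.1],[0,0,0],0],[[0,0,-0.1],[0,0,0],0]]}}

```text
t: 11.65
eef_pos: [520.6, 221.8, 104.7]
tcp_rot: [3.141, -0.0, 1.307]
ft_force: [1.8, -3.7, -3.7]
opening: 0.101
grip_force: 30.0
```

{"method": "move_arm", "body": {"commands": [[[0,0,-0.05],[0,0,0],0],[[0,0,-0.05],[0,0,0],0],[[0,0,0],[0,0,0],0],[[0,0,0],[0,0,0],0]]}}

```text
t: 12.05
eef_pos: [520.6, 221.8, 103.7]
tcp_rot: [3.141, -0.0, 1.306]
ft_force: [1.5, -4.0, -3.7]
opening: 0.105
grip_force: 30.0
```

The force is still −3.7 N, so the blade is not quite seated. I'll lower it in small steps until the force changes sign.

{"method": "move_arm", "body": {"commands": [[[0,0,-0.03],[0,0,0],0],[[0,0,-0.03],[0,0,0],0],[[0,0,0],[0,0,0],0]]}}

```text
t: 12.35
eef_pos: [520.6, 221.8, 103.6]
tcp_rot: [3.141, -0.0, 1.307]
ft_force: [-1.2, -4.6, 4.9]
opening: 0.108
grip_force: 30.0
```

Seated: the stand now pushes back with +4.9 N. I'll release and retreat straight up.

{"method": "move_arm", "body": {"commands": [[[0,0,0.02],[0,0,0],0],[[0,0,0],[0,0,0],0.13],[[0,0,0],[0,0,0],0.2],[[0,0,0],[0,0,0],0.4],[[0,0,0],[0,0,0],0.5],[[0,0,0],[0,0,0],0.6],[[0,0,0],[0,0,0],0.6]]}}

```text
t: 13.05
eef_pos: [520.5, 221.9, 103.2]
tcp_rot: [3.142, 0.0, 1.307]
ft_force: [0.1, 0.4, -0.1]
opening: 0.479
grip_force: 0.0
```

{"method": "move_arm", "body": {"commands": [[[0,0,0.5],[0,0,0],0.6],[[0,0,1],[0,0,0],0.6],[[0,0,1],[0,0,0],0.6],[[0,0,2],[0,0,0],0.6],[[0,0,2],[0,0,0],0.6],[[0,0,2],[0,0,0],0.6],[[0,0,2],[0,0,0],0.6],[[0,0,1],[0,0,0],0.6],[[0,0,0],[0,0,0],0.6],[[0,0,0],[0,0,0],0.6]]}}

```text
t: 14.05
eef_pos: [520.3, 221.7, 217.9]
tcp_rot: [-3.141, 0.0, 1.307]
ft_force: [-1.3, -0.8, 0.4]
opening: 0.6
grip_force: 0.0
```

```bash
python3 - <<'E'
from cell import *
import numpy as np,cv2
a=read_camera("side");s=state();print(s["t"],s["eef_pos"],s["ft_force"])
o=cv2.imread("pics/side0.png")
f=lambda i:cv2.resize(i[130:240,260:340],None,fx=5,fy=5,interpolation=cv2.INTER_CUBIC)
cv2.imwrite("pics/s3.png",np.hstack([f(o),f(a)]))
E
```

```text
14.1 [520.22807899 221.70230376 217.52323198] [-0.10901473  0.73523732  0.03819186]
```

View pics/s3.png

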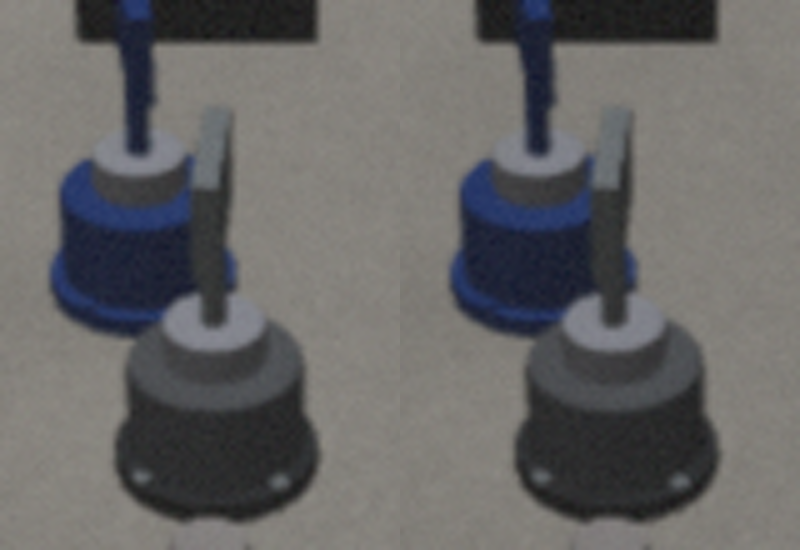

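The before and after crops match, with the blade top at (215,105) in both. The blade is fully seated and the gripper is clear.

```bash
python3 -c "
from cell import env
print(env.job_done())"
```

```text
the job is handed in; nothing more can be done
None
```

The single flat blade held in its socket: I pulled it up 20 mm to mid-band (about 10 N), held it for 2.6 s, eased it back until fully seated and let go, without touching the other two heads; the job was handed in at about 14 s.

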